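Load the sauce cup into the carry caddy and hold the caddy up level

ROBOT

A 7-joint arm with a two-finger parallel gripper is mounted at the origin on a cart in front of the work surface, level with it; the furniture and walls round the work are solid. World frame = base frame: x ahead of the robot, y to its left, z up, the work surface at z = 0. Lengths are in m, angles in rad, forces in N, time in s.
With the tool pointing down it reaches from about 0.425 to 1.025 m from the base axis. Payload 3.6 kg.
Tool frame: the origin (TCP) lies between the finger pads, 19 mm behind the fingertips; this is the grasp point; z points along the fingers, y is the line along which they close (so a half turn about z gives the same grasp; the last joint's range is limited). The gripper opens to 85 mm and grips with 20 to 120 N. Pads are 22 mm wide; open, the fingers measure 114 mm over their backs; the gripper's body (76 mm by 85 mm) begins 54 mm behind the grasp point. The pads swing forward as they close: fully open they stand 13 mm farther back than shut.
Start: joints at [-1.246, 0.591, 0.048, 1.609, -0.033, 0.943, -0.034], TCP at [0.295, 0.662, 0.25] pointing down, gripper open.
Joint ranges: [-2.69, 2.69], [-0.47, 2.24], [-1.27, 1.36], [0.19, 2.51], [-1.53, 4.68], [0.08, 2.07], [-3.09, 3.09]. Speed limits (rad/s): [2.57, 2.57, 3.14, 3.14, 3.14, 3.14, 3.14].

INTERFACE

Orientations are given as a unit quaternion [w, x, y, z].
In Python, from bench import ctrl, eyes, readout gives the robot as it stands (ctrl), with the cameras (eyes) and the readings (readout).
- The arm moves only by the tool drive_effector, called by a JSON object that holds its "api" and its "payload", one argument or row to a line. Schema: {"type":"object","properties":{"segments":{"type":"array","items":{"type":"array","items":{"type":"number"},"minItems":7,"maxItems":7},"minItems":1,"maxItems":12},"squeeze":{"type":"number"},"only":{"type":"string"},"quiet":{"type":"boolean"},"lines":{"type":"string"}},"required":["segments"],"additionalProperties":false}. segments is a list of rows, 1 to 12 of them, each of 7 numbers: a rotation vector rx, ry, rz in parts of the range, where 1.0 means pi rad, then dx, dy, dz in shares of the most that a row can go, 1 being 50 mm, then the finger opening in m; each row shifts and turns the commanded pose from where the row before left it, along the tool's axes as they then stand; what a row does not reach is not made up. A row lasts 1/10 s, in which the tool goes at most 0.05 m and 0.15 rad, less where a joint would pass 70% of its speed; a pose out of reach is approached as far as the arm can. The fingers move at their own pace and stop on an object; squeeze is the grip in N (left out, the last holds). Time passes only in rows, so rows that do not move let the fingers close. The tool returns the time, the measured TCP pose, the force, the opening and the grip force at its end. only (a regular expression) keeps the lines of the reply that match it, lines (a string "A,B") keeps lines A to B, and quiet returns only ok. No shift or turn number may pass 1 either way. Input that does not fit is refused with a message, and nothing moves.
- readout.get_state(): the state, without advancing time (a new reading comes with each control period).
- eyes.read_camera(name): name is "scene" or "top" or "wrist"; returns the picture (384x512x3 uint8, red, green, blue); there is no depth.
- eyes.calibration(name): a dict with "fx", "fy", "cx", "cy" (pixels), "world_from_camera" (4x4, takes a point from camera to world coordinates). Camera axes: x right, y down, z forward; pixel columns grow to the right and rows downward; lengths in m; the calibration is good to about 2 mm. A picture is of the moment at which its call begins: read the wrist's pose just before it. calibration takes no time and is no camera call; for the wrist camera it gives the pose at the moment of the call.
- ctrl.sign_off(): hands the job in; it is judged then, once.
The state is a dict: "time_s": time; "joint_positions": joint angles; "joint_velocities": joint speeds; "joint_efforts": joint torques, N m; "tool_pos": TCP position; "tool_rot": TCP orientation; "contact_force": force on the tool from outside, world axes, zero at the start; "torque": the same for the moment, N m; "grip_width": finger opening in m; "grasp_force": force on a finger pad.
Only numpy, scipy, OpenCV 4.12 (cv2) and the standard library are available. Lean on these libraries where they do the work, as an engineer would, in place of code of your own. Each camera call takes 0.05 s, during which the arm holds its last target. There are 200 camera calls.

TASK

Put the small steel sauce cup into the empty round recess of the wooden carry caddy and press it down firmly with the fingers, so that it sits on the base board with its rim flush with the deck, while the caddy stands on the worktop. Then let go of the cup, take the caddy by its black handle and lift it, always level and with cup and salt shaker in their places, about 10 cm clear of the worktop, ready to hand over. Finish holding it there by the handle, level and still; do not put it down, and leave the timer, the mustard bottles and the tape where they are.

Things in the scene. Friction and masses are not known exactly. Their poses are not given: they have to be found in the camera images.
- caddy: Loose wooden carry caddy, 108 (x) x 312 (y) mm, 0.4 kg, on rubber feet. Origin: centre of its underside, z up. Base board, top at height 16; bored deck 10 thick, top at height 56, open sides. Round deck holes: the empty cup recess, 72 across, at y = +110; the shaker well, 48 across, at y = -110. Parts stand on the base board, so the cup recess is 40 deep. Handle in the middle.
- cup_seat (a point): Centre of the cup recess on the base board, in the caddy's axes: where the cup's origin belongs. The deck's top is 40 mm above this point.
- shaker_seat (a point): Centre of the shaker well on the base board, in the caddy's axes: where the salt shaker's origin stands.
- handle (a point): Centre of the black grip bar over the middle of the caddy, in its axes: 100 mm long along y, 16 wide along x (flat sides: pinch across x), 22 high; 126 mm above the caddy's underside, on two thin steel posts at y = +-36; 59 mm of free height between bar and deck.
- sauce_cup: The only steel sauce cup on the bare worktop: open, tapered, 40 mm high, 68 across the rim, 46 across the foot, 0.05 kg. Origin: centre of its underside. Take it across the rim. Pushed from inside, shut fingertips bear 3 to 7 mm above its underside. About 2 mm loose in the recess; its taper centres it. Starts upright at the robot's left; may have swapped places with the timer.
- salt_shaker: Small glass salt shaker with a steel cap, 45 mm across, 87 mm high, about 0.12 kg, standing loose in its well at the caddy's -y end. Origin: centre of its underside.
- kitchen_timer: Bystander: round white wind-up kitchen timer, 65 mm across, 51 mm high. Origin: centre of its underside.
- mustard_bottle: Bystander: yellow squeeze bottle, 56 x 72 mm, 199 mm high, behind the work. Origin: centre of its underside. (A second one farther left is fixed.)
- tape_roll: Bystander: flat roll of masking tape, 104 mm across, 25 mm high, behind the shaker end. Origin: centre of its underside.

How it is judged:
By the outcome, as a careful person would: the job done as asked, in the order asked, and still so for the second after the job is handed in, while the arm keeps its last pose, push and grip.
It also fails if it takes over 58 s, if anything falls off the work surface, if the arm or the gripper's body presses on something with over 40 N, if the wrist force passes 120 N, or if a joint passes its speed limit or range.

## Working session

There is one attempt and no reset: what is moved stays moved. The work goes in short steps, Python scripts to look and compute and a tool call to move; the robot and the scene stay as the last step left them, time stands still between calls to the robot, and variables do not carry over. Pictures are saved under pics/ and viewed, at most 14 in all, crops included, and the job is handed in when it is done.

```bash
ls; mkdir -p pics; python3 - <<'E'
from bench import ctrl, eyes, readout
import cv2,numpy as np
s=readout.get_state();print(s)
for n in("scene","top"):
    im=eyes.read_camera(n);cv2.imwrite(f"pics/{n}0.png",im[:,:,::-1]);c=eyes.calibration(n);print(n,c)
print(eyes.calibration("wrist"))
E
```

```text
bench.py
pics
{'time_s': 0.0, 'joint_positions': array([-1.24548528,  0.59211522,  0.04828316,  1.60982268, -0.03332226,
        0.94275302, -0.03373179]), 'joint_velocities': array([ 6.92753187e-04,  8.17128994e-04, -5.71864178e-04,  6.30605410e-04,
       -5.21620540e-05,  1.09123704e-04, -1.25354133e-03]), 'joint_efforts': array([-1.71799820e-04, -5.48683941e+01,  1.54619079e+00, -1.98124158e+01,
        9.30710812e-03,  8.78856343e-03,  1.38240267e-05]), 'tool_pos': array([0.29449158, 0.66162009, 0.24884317]), 'tool_rot': array([-1.88818618e-04,  2.07854101e-01,  9.78159168e-01, -1.13115246e-03]), 'contact_force': array([ 0.03945841,  0.29359513, -0.76505092]), 'torque': array([-0.01980095, -0.00925974, -0.03505436]), 'grasp_force': 0.0, 'grip_width': 0.08541223498347215}
scene {'fx': 427.7624033647872, 'fy': 427.7624033647872, 'cx': 264.2105870431347, 'cy': 185.5976088259263, 'world_from_camera': array([[ 0.50014955, -0.46799923,  0.72857886, -0.1677102 ],
       [-0.86591424, -0.2766674 ,  0.41671054, -0.50055441],
       [ 0.0065538 , -0.8393044 , -0.54362227,  0.67250469],
       [ 0.        ,  0.        ,  0.        ,  1.        ]])}
top {'fx': 492.56539953806725, 'fy': 492.56539953806725, 'cx': 261.1885366682937, 'cy': 189.57932833096586, 'world_from_camera': array([[-0.08939172, -0.90030576,  0.42597964, -0.01350059],
       [-0.99597066,  0.08388489, -0.03171391, -0.05531898],
       [-0.00718104, -0.42709818, -0.90417674,  1.3566197 ],
       [ 0.        ,  0.        ,  0.        ,  1.        ]])}
{'fx': 304.3903692330124, 'fy': 304.3903692330124, 'cx': 257.84436949042873, 'cy': 189.7329765551214, 'world_from_camera': array([[ 0.40755063,  0.86583206,  0.29023669,  0.22155989],
       [ 0.9131799 , -0.38564233, -0.13184258,  0.69440536],
       [-0.00222598,  0.31877084, -0.9478292 ,  0.37252619],
       [ 0.        ,  0.        ,  0.        ,  1.        ]])}
```

View pics/scene0.png

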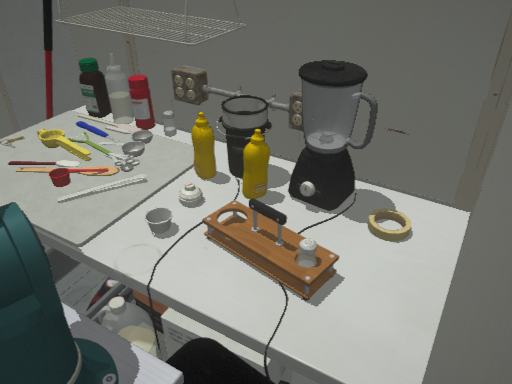

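View pics/top0.png

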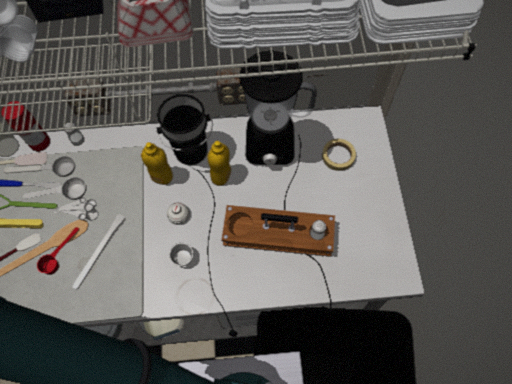

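The scene view shows the cup at (159,221), the timer at (190,194) and the caddy spanning (205,235) to (335,260). In the top view the cup is at (182,256), the timer at (177,212) and the recess at (240,224). I'll zoom in to get exact pixels.

```bash
python3 - <<'E'
import cv2,numpy as np
a=cv2.imread("pics/scene0.png")[180:300,140:350];b=cv2.imread("pics/top0.png")[190:280,160:350]
a=cv2.resize(a,(735,420)[:2],interpolation=cv2.INTER_CUBIC) # 3.5x
a=cv2.resize(cv2.imread("pics/scene0.png")[185:290,140:340],None,fx=4,fy=4,interpolation=cv2.INTER_CUBIC)
b=cv2.resize(cv2.imread("pics/top0.png")[196:271,160:345],None,fx=4,fy=4,interpolation=cv2.INTER_CUBIC)
def g(im,x0,y0):
    for x in range(0,im.shape[1],80): cv2.putText(im,str(x0+x//4),(x,8),0,.35,(255,0,255),1);im[::4,x]=(255,0,255)
    for y in range(0,im.shape[0],80): cv2.putText(im,str(y0+y//4),(0,y+8),0,.35,(255,0,255),1);im[y,::4]=(255,0,255)
g(a,140,185);g(b,160,196)
cv2.imwrite("pics/a.png",a);cv2.imwrite("pics/b.png",b)
E
```

```text
(no output)
```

View pics/a.png

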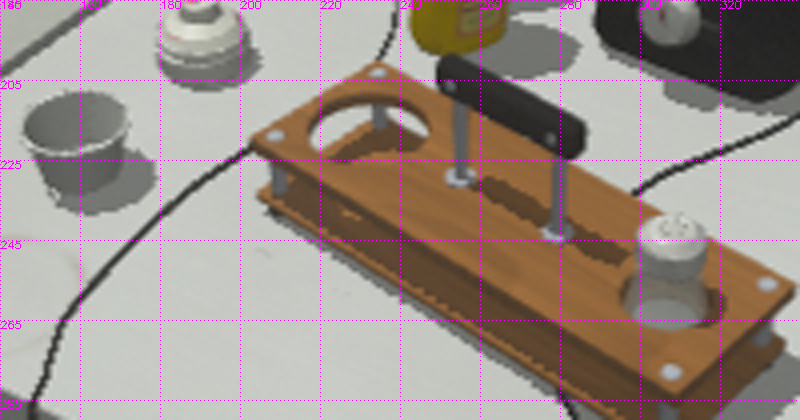

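View pics/b.png

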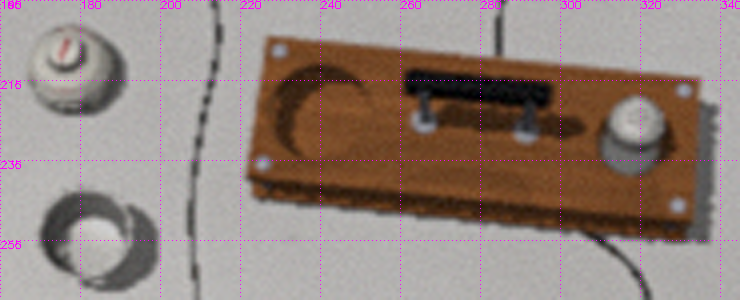

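The crops give usable pixels: four deck bolts, two post feet and the bar in both views. The cup rim is centred near (159,215) in scene and (181.5,255) in top. Next I'll triangulate these.

```bash
cat > h.py <<'E'
from bench import ctrl, eyes, readout
import cv2,numpy as np
from scipy.spatial.transform import Rotation as R
def ray(c,u,v):
    T=c["world_from_camera"];d=T[:3,:3]@np.array([(u-c["cx"])/c["fx"],(v-c["cy"])/c["fy"],1]);return T[:3,3],d/np.linalg.norm(d)
def tri(obs):
    A=0;b=0
    for c,u,v in obs:
        o,d=ray(c,u,v);P=np.eye(3)-np.outer(d,d);A=A+P;b=b+P@o
    x=np.linalg.solve(A,b);return x,max(np.linalg.norm((np.eye(3)-np.outer(ray(c,u,v)[1],ray(c,u,v)[1]))@(x-c["world_from_camera"][:3,3])) for c,u,v in obs)
def proj(c,p):
    T=c["world_from_camera"];q=T[:3,:3].T@(np.asarray(p)-T[:3,3]);return np.array([c["fx"]*q[0]/q[2]+c["cx"],c["fy"]*q[1]/q[2]+c["cy"]])
def plane(c,u,v,z):
    o,d=ray(c,u,v);return o+d*(z-o[2])/d[2]
def tool_delta(p,yaw=None):
    """delta in tool axes from the measured pose to TCP p, tool down, closing line at world angle yaw"""
    s=readout.get_state();q=s["tool_rot"];r=R.from_quat([q[1],q[2],q[3],q[0]]);M=r.as_matrix()
    print("TCP",s["tool_pos"].round(4),"closing line deg",np.degrees(np.arctan2(M[1,1],M[0,1])).round(2),"tool d",(M.T@(np.asarray(p)-s["tool_pos"])).round(4))
    if yaw is not None:
        yv=np.array([np.cos(yaw),np.sin(yaw),0]);best=None
        if yv@M[:,1]<0: yv=-yv
        z=np.array([0,0,-1.]);T=np.stack([np.cross(yv,z),yv,z],1)
        print(" rotvec(tool)",(r.inv()*R.from_matrix(T)).as_rotvec().round(4),"d after turn",(T.T@(np.asarray(p)-s["tool_pos"])).round(4))
E
python3 - <<'E'
from h import *
S=eyes.calibration("scene");T=eyes.calibration("top")
for n,a,b in [("b1",(234.2,203),(230,208.5)),("b2",(208.7,218.7),(225.7,236.5)),("b3",(331.7,256.2),(331,218.5)),("b4",(307.7,278),(329.5,247.2)),("p1",(255,229.2),(266,226)),("p2",(279,243.2),(291.5,229.2)),("bar",(267.7,211.7),(279.5,218)),("cup",(158.7,215),(181.5,255)),("timer",(190.5,188),(177,209))]:
    x,e=tri([(S,*a),(T,*b)]);print(n,x.round(4),round(e,4))
print(readout.get_state()["time_s"])
E
```

```text
b1 [ 0.5461 -0.0068  0.0603] 0.0003
b2 [0.4631 0.0104 0.0594] 0.0005
b3 [ 0.4891 -0.2896  0.0598] 0.0001
b4 [ 0.4053 -0.2729  0.0602] 0.0005
p1 [ 0.4834 -0.1044  0.0606] 0.0005
p2 [ 0.4671 -0.1748  0.0615] 0.0008
bar [ 0.4774 -0.1402  0.1272] 0.0005
cup [0.4264 0.1357 0.0456] 0.0018
timer [0.5666 0.1474 0.0417] 0.0001
0.1
```

Units first: shifts go in shares of 50 mm and turns go in shares of pi rad. So 0.135 rad is 0.043.

{"api": "drive_effector", "payload": {
  "segments": [
    [0, 0, 0.043, 0, 0, 0, 0.085],
    [0, 0, 0.043, 0, 0, 0, 0.085],
    [0, 0, 0.043, 0, 0, 0, 0.085],
    [0, 0, 0.043, 0, 0, 0, 0.085],
    [0, 0, 0.043, 0, 0, 0, 0.085],
    [0, 0, 0.043, 0, 0, 0, 0.085],
    [0, 0, 0.043, 0, 0, 0, 0.085],
    [0, 0, 0.043, 0, 0, 0, 0.085],
    [0, 0, 0.043, 0, 0, 0, 0.085],
    [0, 0, 0.0439, 0, 0, 0, 0.085]
  ],
  "squeeze": 60
}}

```text
time_s: 1.1
tool_pos: [0.2945, 0.662, 0.2494]
tool_rot: [0.0, 0.776, 0.63, -0.001]
contact_force: [0.8, -0.8, -0.2]
grip_width: 0.0851
grasp_force: 0.0
```

```bash
python3 - <<'E'
from h import *
tool_delta([.4264,.1357,.18],np.radians(-11.5))
E
```

```text
TCP [0.2945 0.662  0.2494] closing line deg -11.83 tool d [-0.488   0.237   0.0699]
 rotvec(tool) [-0.0004  0.0012 -0.0057] d after turn [-0.4894  0.2342  0.0694]
```

Scaled: -0.042 m is -0.84, -0.04 m is -0.8, -0.006 rad is -0.0019.

{"api": "drive_effector", "payload": {
  "segments": [
    [0, 0, -0.0019, -0.6, 0.3, 0.06, 0.085],
    [0, 0, 0, -0.84, 0.4, 0.12, 0.085],
    [0, 0, 0, -0.84, 0.4, 0.12, 0.085],
    [0, 0, 0, -0.84, 0.4, 0.12, 0.085],
    [0, 0, 0, -0.84, 0.4, 0.12, 0.085],
    [0, 0, 0, -0.84, 0.4, 0.12, 0.085],
    [0, 0, 0, -0.84, 0.4, 0.12, 0.085],
    [0, 0, 0, -0.84, 0.4, 0.12, 0.085],
    [0, 0, 0, -0.84, 0.4, 0.12, 0.085],
    [0, 0, 0, -0.84, 0.4, 0.12, 0.085],
    [0, 0, 0, -0.84, 0.4, 0.12, 0.085],
    [0, 0, 0, -0.8, 0.4, 0.12, 0.085]
  ]
}}

```text
time_s: 2.3
tool_pos: [0.4302, 0.1342, 0.1807]
tool_rot: [-0.0, 0.772, 0.635, -0.0]
contact_force: [0.8, 0.7, 1.0]
grip_width: 0.0848
grasp_force: 0.0
```

```bash
python3 - <<'E'
from h import *
tool_delta([.4264,.1357,.18],np.radians(-11.5))
c=eyes.calibration("wrist");im=eyes.read_camera("wrist")[:,:,::-1].copy()
np.save("w1.npy",im);np.save("w1T.npy",c["world_from_camera"])
for p in [(.4264,.1357,.04),(.4978,-.0319,.056)]: print(proj(c,p))
cv2.imwrite("pics/w1.png",im)
E
```

```text
TCP [0.4302 0.1342 0.1807] closing line deg -11.16 tool d [ 0.0008 -0.004   0.0007]
 rotvec(tool) [-0.0002  0.0002  0.006 ] d after turn [ 0.0008 -0.004   0.0007]
[251.39614423 181.17532721]
[353.18251678 327.60644683]
```

View pics/w1.png

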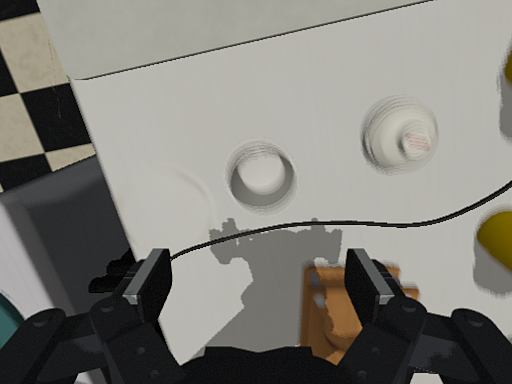

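The wrist view shows the cup rim centred at about (261,176), spanning x 225–298 and y 140–213. The cup lies ahead of the fingers and the cable runs below it. I'll check it against a still picture.

{"api": "drive_effector", "payload": {
  "segments": [
    [0, 0, 0, 0, 0, 0, 0.085]
  ]
}}

```text
time_s: 2.45
tool_pos: [0.4305, 0.1323, 0.1808]
tool_rot: [0.0, 0.775, 0.632, -0.001]
contact_force: [0.2, 0.3, -0.4]
grip_width: 0.0852
grasp_force: 0.0
```

```bash
python3 - <<'E'
from h import *
tool_delta([.4264,.1357,.18],np.radians(-11.5))
c=eyes.calibration("wrist");im=eyes.read_camera("wrist")[:,:,::-1].copy()
cv2.imwrite("pics/w2.png",im)
old=cv2.imread("pics/w1.png")
print("shift",cv2.phaseCorrelate(np.float32(old[:240].mean(2)),np.float32(im[:240].mean(2)))[0])
u,v=261,176
print(plane(c,u,v,.04),proj(c,(.4264,.1357,.04)))
S=eyes.calibration("scene");T=eyes.calibration("top")
print(tri([(S,158.7,215),(c,u,v)]),tri([(T,181.5,255),(c,u,v)]),tri([(S,158.7,215),(T,181.5,255),(c,u,v)]))
print("timer",plane(c,400,133,.03), "caddy corner", plane(c,306,266,.056))
E
```

```text
TCP [0.4305 0.1323 0.1808] closing line deg -11.63 tool d [ 0.0025 -0.0047  0.0008]
 rotvec(tool) [-0.0005  0.0015 -0.0023] d after turn [ 0.0025 -0.0047  0.0008]
shift (-0.9173223118688156, -3.077682971888379)
[0.43615389 0.13668113 0.04      ] [250.66130869 179.12138402]
(array([0.43443212, 0.13847307, 0.0411525 ]), np.float64(0.0022802971242944286)) (array([0.4329251 , 0.1365438 , 0.03023697]), np.float64(0.0037733991077197352)) (array([0.43175753, 0.13785785, 0.04012307]), np.float64(0.004856715042974615))
timer [0.56543048 0.14781407 0.03      ] caddy corner [0.46080139 0.04644452 0.056     ]
```

```bash
cat >> h.py <<'E'
def ringfit(im,c,p0,r,span=.012,step=.001,zs=(0,)):
    """centre of a horizontal circle of radius r near p0 by mean image gradient along its projection"""
    g=cv2.GaussianBlur(im.mean(2).astype(np.float32),(0,0),1);G=np.hypot(cv2.Sobel(g,5,1,0),cv2.Sobel(g,5,0,1))
    a=np.linspace(0,2*np.pi,120,endpoint=False);best=[]
    for dz in zs:
     for dx in np.arange(-span,span+1e-6,step):
      for dy in np.arange(-span,span+1e-6,step):
        P=np.array(p0)+[dx,dy,dz];Q=P+r*np.stack([np.cos(a),np.sin(a),0*a],1)
        uv=np.array([proj(c,q) for q in Q],np.float32)
        best.append((cv2.remap(G,uv[:,:1],uv[:,1:],1).mean(),*P))
    best.sort(reverse=True);return np.array(best[:5]).round(4)
E
python3 - <<'E'
from h import *
c=eyes.calibration("wrist")
for n,f in(("wrist","w2"),("top","top0"),("scene","scene0")):
    print(n,ringfit(cv2.imread(f"pics/{f}.png"),eyes.calibration(n),(.432,.137,.04),.034,step=.002)[:3])
E
```

```text
wrist [[7.69082e+01 4.38000e-01 1.43000e-01 4.00000e-02]
 [7.21611e+01 4.36000e-01 1.41000e-01 4.00000e-02]
 [7.20429e+01 4.38000e-01 1.41000e-01 4.00000e-02]]
top [[1.735596e+02 4.300000e-01 1.370000e-01 4.000000e-02]
 [1.706790e+02 4.320000e-01 1.370000e-01 4.000000e-02]
 [1.689411e+02 4.300000e-01 1.390000e-01 4.000000e-02]]
scene [[1.536500e+02 4.320000e-01 1.390000e-01 4.000000e-02]
 [1.507955e+02 4.300000e-01 1.390000e-01 4.000000e-02]
 [1.475766e+02 4.320000e-01 1.370000e-01 4.000000e-02]]
```

Scaled: 0.03 m is 0.6, 0.025 m is 0.5.

{"api": "drive_effector", "payload": {
  "segments": [
    [0, 0, 0, 0.12, 0, 0.4, 0.085],
    [0, 0, 0, 0, 0, 0.6, 0.085],
    [0, 0, 0, 0, 0, 0.6, 0.085],
    [0, 0, 0, 0, 0, 0.5, 0.085],
    [0, 0, 0, 0, 0, 0.4, 0.085],
    [0, 0, 0, 0, 0, 0.3, 0.085],
    [0, 0, 0, 0, 0, 0, 0.085],
    [0, 0, 0, 0, 0, 0, 0.04],
    [0, 0, 0, 0, 0, 0, 0.04],
    [0, 0, 0, 0, 0, 0, 0.04],
    [0, 0, 0, 0, 0, 0, 0.04],
    [0, 0, 0, 0, 0, 0, 0.04]
  ],
  "squeeze": 25
}}

```text
time_s: 3.7
tool_pos: [0.4318, 0.1429, 0.0419]
tool_rot: [-0.0, 0.772, 0.635, 0.001]
contact_force: [-0.6, 2.6, 7.8]
grip_width: 0.0656
grasp_force: 28.3
```

Scaled: -0.03 m is -0.6, -0.02 m is -0.4.

{"api": "drive_effector", "payload": {
  "segments": [
    [0, 0, 0, 0, 0, -0.2, 0.04],
    [0, 0, 0, 0, 0, -0.4, 0.04],
    [0, 0, 0, 0, 0, -0.6, 0.04],
    [0, 0, 0, 0, 0, -0.6, 0.04],
    [0, 0, 0, 0, 0, -0.6, 0.04],
    [0, 0, 0, 0, 0, -0.4, 0.04],
    [0, 0, 0, 0, 0, 0, 0.04]
  ]
}}

```text
time_s: 4.4
tool_pos: [0.4328, 0.1422, 0.1838]
tool_rot: [0.001, 0.773, 0.635, 0.003]
contact_force: [0.3, 0.3, -0.7]
grip_width: 0.0651
grasp_force: 28.2
```

```bash
python3 - <<'E'
from h import *
tool_delta([.4978,-.0319,.18],np.radians(-11.5))
c=eyes.calibration("wrist");im=eyes.read_camera("wrist")[:,:,::-1].copy()
cv2.imwrite("pics/w3.png",im)
cv2.imwrite("pics/w3v.png",cv2.resize(im[190:384,130:400],None,fx=2.5,fy=2.5,interpolation=cv2.INTER_CUBIC))
for k in ("scene","top"): cv2.imwrite(f"pics/{k}1.png",eyes.read_camera(k)[:,:,::-1])
E
```

```text
TCP [0.4328 0.1422 0.1838] closing line deg -11.19 tool d [-0.1582  0.0975  0.0037]
 rotvec(tool) [ 0.0048 -0.0037  0.0054] d after turn [-0.1577  0.0984  0.0038]
```

View pics/w3v.png

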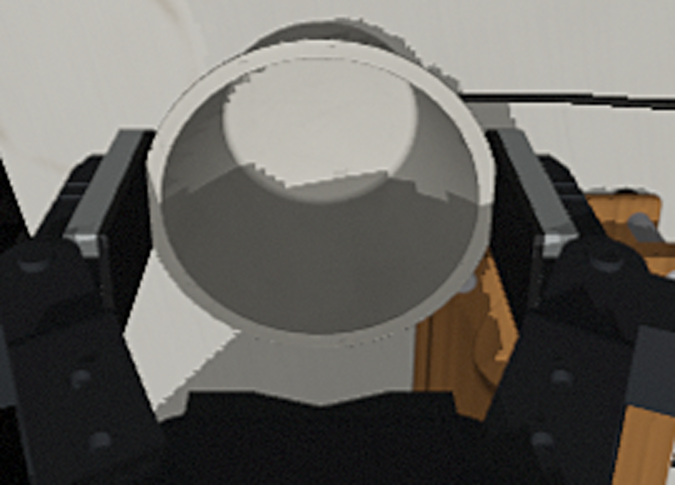

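The cup is held across the rim. The rim ellipse is centred at about (258,267) in the full image, and the inner floor at about (258,233).

```bash
python3 - <<'E'
from h import *
c=eyes.calibration("wrist");s=readout.get_state();t=s["tool_pos"]
im=cv2.imread("pics/w3.png")
for z in (t[2]-.008,t[2]-.002,t[2]+.004):
    P=plane(c,258,267,z)
    q=[proj(c,P+.034*np.array(d)) for d in ((.98,-.2,0),(-.98,.2,0),(.2,.98,0),(-.2,-.98,0))]
    print(z.round(4),P.round(4),np.array(q).round(1).tolist(),"floor",proj(c,P-[0,0,.038]).round(1))
print("TCP",t, "observed rim: x 189..327, y 206..327, floor c (258,233)")
S=eyes.calibration("scene");T=eyes.calibration("top")
for n,C in(("scene",S),("top",T)): print(n,ringfit(cv2.imread(f"pics/{n}1.png"),C,t,.034,step=.003)[:3])
E
```

```text
0.1728 [0.4319 0.1381 0.1728] [[326.2, 267.3], [189.8, 266.7], [258.4, 203.3], [257.6, 322.2]] floor [258.  232.5]
0.1788 [0.4326 0.1419 0.1788] [[329.5, 267.3], [186.5, 266.7], [258.4, 200.0], [257.6, 324.7]] floor [258.  231.2]
0.1848 [0.4334 0.1456 0.1848] [[333.0, 267.4], [182.9, 266.6], [258.5, 196.4], [257.6, 327.3]] floor [258.  229.8]
TCP [0.43074768 0.14178571 0.18075429] observed rim: x 189..327, y 206..327, floor c (258,233)
scene [[113.4621   0.4337   0.1388   0.1808]
 [111.5182   0.4187   0.1448   0.1808]
 [111.1954   0.4307   0.1388   0.1808]]
top [[1.813517e+02 4.337000e-01 1.418000e-01 1.808000e-01]
 [1.802079e+02 4.337000e-01 1.448000e-01 1.808000e-01]
 [1.797923e+02 4.367000e-01 1.448000e-01 1.808000e-01]]
```

Scaled: -0.03 m is -0.6, -0.025 m is -0.5.

{"api": "drive_effector", "payload": {
  "segments": [
    [0, 0, 0, -0.4, 0.26, 0, 0.04],
    [0, 0, 0, -0.6, 0.38, 0, 0.04],
    [0, 0, 0, -0.6, 0.38, 0, 0.04],
    [0, 0, 0, -0.6, 0.38, 0, 0.04],
    [0, 0, 0, -0.5, 0.32, 0, 0.04],
    [0, 0, 0, -0.4, 0.26, 0, 0.04],
    [0, 0, 0, 0, 0, 0, 0.04],
    [0, 0, 0, 0, 0, 0, 0.04],
    [0, 0, 0, 0, 0, 0, 0.04]
  ]
}}

```text
time_s: 5.45
tool_pos: [0.4974, -0.0283, 0.1801]
tool_rot: [-0.001, 0.772, 0.635, -0.001]
contact_force: [0.2, 0.6, -1.0]
grip_width: 0.0651
grasp_force: 28.2
```

```bash
python3 - <<'E'
from h import *
tool_delta([.497,-.030,.13],np.radians(-11.5))
c=eyes.calibration("wrist")
for k in ("wrist","scene","top"): cv2.imwrite(f"pics/{k}2.png",eyes.read_camera(k)[:,:,::-1])
tool_delta([.497,-.030,.13],np.radians(-11.5))
E
```

```text
TCP [ 0.4974 -0.0283  0.1801] closing line deg -11.1 tool d [-0.0018  0.0001  0.0501]
 rotvec(tool) [-0.0028 -0.      0.007 ] d after turn [-0.0018 -0.      0.0501]
TCP [ 0.4979 -0.0281  0.1806] closing line deg -11.05 tool d [-0.0021 -0.0005  0.0506]
 rotvec(tool) [-0.0013 -0.0002  0.0078] d after turn [-0.0021 -0.0005  0.0506]
```

Scaled: 0.025 m is 0.5, -0.002 m is -0.04, 0.007 rad is 0.0022.

{"api": "drive_effector", "payload": {
  "segments": [
    [0, 0, 0.0022, -0.04, 0, 0.4, 0.04],
    [0, 0, 0, 0, 0, 0.5, 0.04],
    [0, 0, 0, 0, 0, 0.4, 0.04],
    [0, 0, 0, 0, 0, 0.3, 0.04],
    [0, 0, 0, 0, 0, 0.1, 0.04],
    [0, 0, 0, 0, 0, 0, 0.04],
    [0, 0, 0, 0, 0, 0, 0.04]
  ]
}}

```text
time_s: 6.3
tool_pos: [0.4985, -0.031, 0.0965]
tool_rot: [0.0, 0.775, 0.632, 0.0]
contact_force: [0.8, 0.2, -0.9]
grip_width: 0.0656
grasp_force: 28.2
```

```bash
python3 - <<'E'
from h import *
tool_delta([.497,-.030,.071],np.radians(-11.5))
im=eyes.read_camera("wrist")[:,:,::-1]; b=eyes.read_camera("scene")[:,:,::-1]
cv2.imwrite("pics/w4.png",np.hstack([cv2.resize(im[160:384,100:430],(560,380)),cv2.resize(b[180:275,180:240],(240,380),interpolation=cv2.INTER_CUBIC)]))
E
```

```text
TCP [ 0.4985 -0.031   0.0965] closing line deg -11.54 tool d [ 0.0007 -0.0017  0.0255]
 rotvec(tool) [ 0.0009 -0.0002 -0.0008] d after turn [ 0.0007 -0.0017  0.0255]
```

View pics/w4.png

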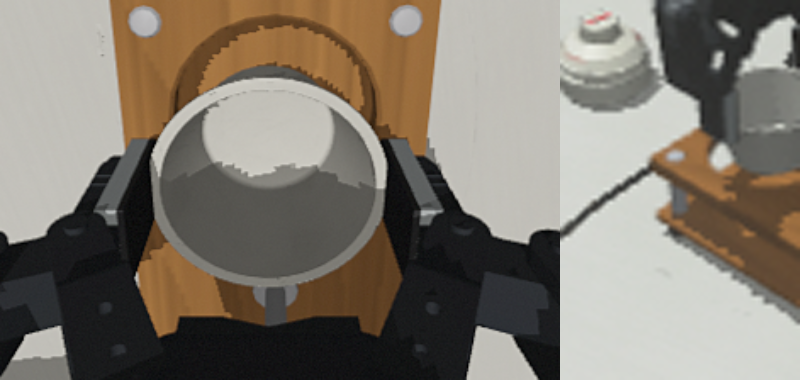

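The bolts at (144,21) and (406,21) and the recess rim at 175–377 are centred near column 275, while the cup is at about 270. It is lined up to about 1 mm, so I'll lower slowly.

Scaled: 0.005 m is 0.1, 0.001 m is 0.02.

{"api": "drive_effector", "payload": {
  "segments": [
    [0, 0, 0, 0, 0.02, 0.1, 0.04],
    [0, 0, 0, 0, 0, 0.1, 0.04],
    [0, 0, 0, 0, 0, 0.1, 0.04],
    [0, 0, 0, 0, 0, 0.06, 0.04],
    [0, 0, 0, 0, 0, 0, 0.04]
  ]
}}

```text
time_s: 6.9
tool_pos: [0.4987, -0.0315, 0.0774]
tool_rot: [-0.0, 0.775, 0.632, -0.0]
contact_force: [-0.9, -0.9, -0.0]
grip_width: 0.0653
grasp_force: 28.2
```

{"api": "drive_effector", "payload": {
  "segments": [
    [0, 0, 0, 0, 0, 0.06, 0.04],
    [0, 0, 0, 0, 0, 0.06, 0.04],
    [0, 0, 0, 0, 0, 0, 0.04]
  ]
}}

```text
time_s: 7.2
tool_pos: [0.4989, -0.0314, 0.0717]
tool_rot: [-0.0, 0.775, 0.632, -0.0]
contact_force: [-0.2, 0.5, -1.2]
grip_width: 0.0653
grasp_force: 28.2
```

Nothing has touched so far, so I'll release gently.

Scaled: -0.025 m is -0.5, -0.02 m is -0.4.

{"api": "drive_effector", "payload": {
  "segments": [
    [0, 0, 0, 0, 0, 0.02, 0.07],
    [0, 0, 0, 0, 0, 0, 0.07],
    [0, 0, 0, 0, 0, 0, 0.075],
    [0, 0, 0, 0, 0, 0, 0.085],
    [0, 0, 0, 0, 0, 0, 0.085],
    [0, 0, 0, 0, 0, -0.4, 0.085],
    [0, 0, 0, 0, 0, -0.5, 0.085],
    [0, 0, 0, 0, 0, -0.5, 0.0],
    [0, 0, 0, 0, 0, 0, 0.0],
    [0, 0, 0, 0, 0, 0, 0.0],
    [0, 0, 0, 0, 0, 0, 0],
    [0, 0, 0, 0, 0, 0, 0]
  ]
}}

```text
time_s: 8.4
tool_pos: [0.4984, -0.0314, 0.1401]
tool_rot: [-0.001, 0.775, 0.632, -0.001]
contact_force: [-0.6, -0.9, 0.8]
grip_width: 0.0116
grasp_force: 0.0
```

```bash
python3 - <<'E'
from h import *
tool_delta([.498,-.032,.06],np.radians(-11.5))
im=eyes.read_camera("wrist")[:,:,::-1]; b=eyes.read_camera("scene")[:,:,::-1]
cv2.imwrite("pics/w5.png",np.hstack([cv2.resize(im[100:384,80:450],(500,384)),cv2.resize(b[185:260,185:245],(300,384),interpolation=cv2.INTER_CUBIC)]))
cv2.imwrite("pics/w5f.png",im);np.save("w5T.npy",eyes.calibration("wrist")["world_from_camera"])
E
```

```text
TCP [ 0.4984 -0.0314  0.1401] closing line deg -11.57 tool d [-0.0006 -0.0001  0.0801]
 rotvec(tool) [-0.002   0.0004 -0.0012] d after turn [-0.0007 -0.0002  0.0801]
```

View pics/w5.png

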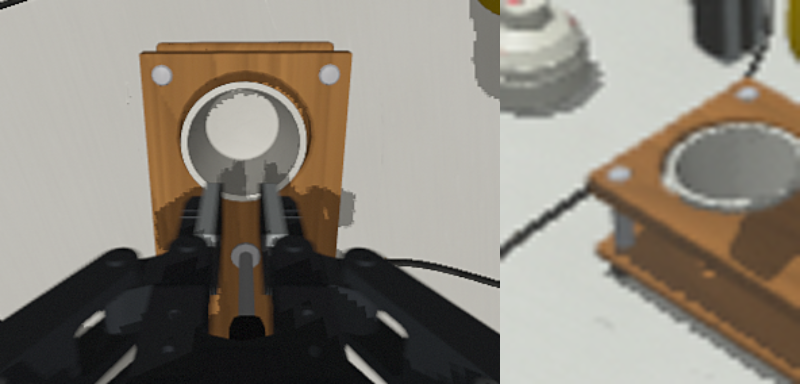

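The cup sits in the recess with its rim still slightly proud, and the fingers are shutting above it. Next I'll press.

Scaled: 0.025 m is 0.5, 0.02 m is 0.4.

{"api": "drive_effector", "payload": {
  "segments": [
    [0, 0, 0, 0, 0, 0, 0],
    [0, 0, 0, 0, 0, 0.4, 0],
    [0, 0, 0, 0, 0, 0.5, 0],
    [0, 0, 0, 0, 0, 0.4, 0],
    [0, 0, 0, 0, 0, 0.2, 0],
    [0, 0, 0, 0, 0, 0, 0],
    [0, 0, 0, 0, 0, 0, 0]
  ],
  "squeeze": 20
}}

```text
time_s: 9.2
tool_pos: [0.4993, -0.0317, 0.0662]
tool_rot: [0.0, 0.775, 0.632, 0.0]
contact_force: [0.2, -0.1, -0.1]
grip_width: 0.0001
grasp_force: 0.0
```

{"api": "drive_effector", "payload": {
  "segments": [
    [0, 0, 0, 0, 0, 0.08, 0],
    [0, 0, 0, 0, 0, 0.08, 0],
    [0, 0, 0, 0, 0, 0.04, 0],
    [0, 0, 0, 0, 0, 0, 0]
  ]
}}

```text
time_s: 9.6
tool_pos: [0.499, -0.0314, 0.0559]
tool_rot: [-0.0, 0.775, 0.632, -0.0]
contact_force: [-0.5, -0.0, -0.2]
grip_width: 0.0001
grasp_force: 0.0
```

Scaled: 0.002 m is 0.04.

{"api": "drive_effector", "payload": {
  "segments": [
    [0, 0, 0, 0, 0, 0.04, 0],
    [0, 0, 0, 0, 0, 0.04, 0],
    [0, 0, 0, 0, 0, 0, 0]
  ]
}}

```text
time_s: 9.9
tool_pos: [0.499, -0.0314, 0.0518]
tool_rot: [-0.0, 0.775, 0.632, -0.0]
contact_force: [0.1, -0.2, 0.4]
grip_width: -0.0001
grasp_force: 0.0
```

Scaled: 0.002 m is 0.04.

{"api": "drive_effector", "payload": {
  "segments": [
    [0, 0, 0, 0, 0, 0.04, 0],
    [0, 0, 0, 0, 0, 0.04, 0],
    [0, 0, 0, 0, 0, 0, 0]
  ]
}}

```text
time_s: 10.2
tool_pos: [0.499, -0.0314, 0.0477]
tool_rot: [-0.0, 0.775, 0.632, -0.0]
contact_force: [-0.3, 0.4, -0.3]
grip_width: 0.0003
grasp_force: 0.0
```

{"api": "drive_effector", "payload": {
  "segments": [
    [0, 0, 0, 0, 0, 0.04, 0],
    [0, 0, 0, 0, 0, 0, 0]
  ]
}}

```text
time_s: 10.4
tool_pos: [0.499, -0.0315, 0.0458]
tool_rot: [-0.0, 0.775, 0.632, -0.0]
contact_force: [0.3, 0.7, 0.4]
grip_width: 0.0003
grasp_force: 0.0
```

{"api": "drive_effector", "payload": {
  "segments": [
    [0, 0, 0, 0, 0, 0.04, 0],
    [0, 0, 0, 0, 0, 0, 0]
  ]
}}

```text
time_s: 10.6
tool_pos: [0.499, -0.0315, 0.0438]
tool_rot: [-0.0, 0.775, 0.632, -0.0]
contact_force: [0.6, -0.9, -0.0]
grip_width: -0.0003
grasp_force: 0.0
```

Scaled: 0.002 m is 0.04.

{"api": "drive_effector", "payload": {
  "segments": [
    [0, 0, 0, 0, 0, 0.04, 0],
    [0, 0, 0, 0, 0, 0, 0]
  ]
}}

```text
time_s: 10.8
tool_pos: [0.499, -0.0315, 0.0418]
tool_rot: [-0.0, 0.775, 0.632, -0.0]
contact_force: [-0.6, -0.6, 0.7]
grip_width: -0.0001
grasp_force: 0.0
```

{"api": "drive_effector", "payload": {
  "segments": [
    [0, 0, 0, 0, 0, 0.04, 0],
    [0, 0, 0, 0, 0, 0, 0]
  ]
}}

```text
time_s: 11.0
tool_pos: [0.499, -0.0315, 0.0398]
tool_rot: [-0.0, 0.775, 0.632, -0.0]
contact_force: [-0.3, 0.2, -0.6]
grip_width: 0.0003
grasp_force: 0.0
```

{"api": "drive_effector", "payload": {
  "segments": [
    [0, 0, 0, 0, 0, 0.04, 0],
    [0, 0, 0, 0, 0, 0, 0]
  ]
}}

```text
time_s: 11.2
tool_pos: [0.4992, -0.0315, 0.038]
tool_rot: [0.0, 0.775, 0.632, 0.0]
contact_force: [0.3, -0.1, 1.4]
grip_width: -0.0002
grasp_force: 0.4
```

Scaled: 0.002 m is 0.04.

{"api": "drive_effector", "payload": {
  "segments": [
    [0, 0, 0, 0, 0, 0.04, 0],
    [0, 0, 0, 0, 0, 0, 0]
  ]
}}

```text
time_s: 11.4
tool_pos: [0.4993, -0.0315, 0.0373]
tool_rot: [-0.0, 0.775, 0.632, 0.001]
contact_force: [-1.7, 0.4, 14.6]
grip_width: -0.0002
grasp_force: 7.5
```

{"api": "drive_effector", "payload": {
  "segments": [
    [0, 0, 0, 0, 0, 0.04, 0],
    [0, 0, 0, 0, 0, 0, 0]
  ]
}}

```text
time_s: 11.6
tool_pos: [0.4994, -0.0315, 0.037]
tool_rot: [-0.0, 0.775, 0.632, 0.001]
contact_force: [-3.9, 1.1, 32.9]
grip_width: -0.0003
grasp_force: 16.8
```

Scaled: 0.0005 m is 0.01.

{"api": "drive_effector", "payload": {
  "segments": [
    [0, 0, 0, 0, 0, 0.01, 0],
    [0, 0, 0, 0, 0, 0, 0],
    [0, 0, 0, 0, 0, 0, 0],
    [0, 0, 0, 0, 0, 0, 0]
  ]
}}

```text
time_s: 12.0
tool_pos: [0.4994, -0.0316, 0.0369]
tool_rot: [-0.0, 0.775, 0.632, 0.001]
contact_force: [-5.8, 1.6, 38.2]
grip_width: 0.0001
grasp_force: 19.1
```

{"api": "drive_effector", "payload": {
  "segments": [
    [0, 0, 0, 0, 0, -0.08, 0],
    [0, 0, 0, 0, 0, -0.2, 0],
    [0, 0, 0, 0, 0, -0.6, 0],
    [0, 0, 0, 0, 0, -0.8, 0],
    [0, 0, 0, 0, 0, -0.8, 0],
    [0, 0, 0, 0, 0, -0.8, 0],
    [0, 0, 0, 0, 0, -0.4, 0],
    [0, 0, 0, 0, 0, 0, 0.05]
  ]
}}

```text
time_s: 12.8
tool_pos: [0.5009, -0.0316, 0.2205]
tool_rot: [0.002, 0.775, 0.632, 0.003]
contact_force: [0.2, -0.5, 0.2]
grip_width: 0.0131
grasp_force: 0.0
```

```bash
python3 - <<'E'
from h import *
cc=eyes.calibration("wrist")
for k in ("wrist","scene","top"): cv2.imwrite(f"pics/{k}6.png",eyes.read_camera(k)[:,:,::-1])
im=cv2.imread("pics/wrist6.png");b=cv2.imread("pics/scene6.png");np.save("w6T.npy",cc["world_from_camera"])
cv2.imwrite("pics/v6.png",np.hstack([cv2.resize(im,(512,384)),cv2.resize(b[195:240,195:255],(288,384),interpolation=cv2.INTER_CUBIC)]))
tool_delta([.4766,-.140,.26],np.radians(-11.5))
E
```

```text
TCP [ 0.4982 -0.0312  0.2168] closing line deg -11.55 tool d [-0.111   0.0005 -0.0432]
 rotvec(tool) [-0.0018  0.0003 -0.0009] d after turn [-0.1109  0.0005 -0.0432]
```

View pics/v6.png

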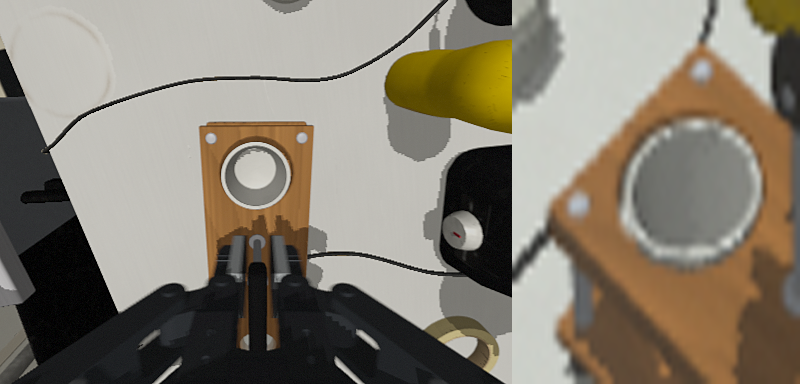

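The cup is down in the recess with its rim at deck level, and the bolts show at (211,138) and (302,138). I'll check whether the caddy has shifted, then work out the handle approach. I'm aiming about 13 mm towards the shaker, where the loaded caddy balances.

```bash
python3 - <<'E'
from h import *
c=eyes.calibration("wrist");c["world_from_camera"]=np.load("w6T.npy")
print(plane(c,302,138,.058).round(4),plane(c,211,138,.058).round(4))
S=eyes.calibration("scene");T=eyes.calibration("top")
im=cv2.imread("pics/wrist6.png")
w=ringfit(im,c,(.498,-.032,.056),.034,span=.008,step=.002,zs=(-.004,0,.004,.008))[:3];s=ringfit(cv2.imread("pics/scene6.png"),S,(.498,-.032,.056),.034,span=.008,step=.002,zs=(-.004,0,.004,.008))[:3]
print(w,s)
tool_delta([.4733,-.1524,.126],np.radians(-11.5))
E
```

```text
[ 0.5517 -0.0045  0.058 ] [0.4682 0.0128 0.058 ]
[[ 2.746404e+02  5.020000e-01 -3.200000e-02  6.000000e-02]
 [ 2.402700e+02  5.020000e-01 -3.200000e-02  5.600000e-02]
 [ 2.218448e+02  5.020000e-01 -3.000000e-02  6.400000e-02]] [[ 1.131214e+02  4.920000e-01 -3.600000e-02  6.400000e-02]
 [ 1.129666e+02  5.020000e-01 -3.000000e-02  5.600000e-02]
 [ 1.111528e+02  4.940000e-01 -3.600000e-02  6.400000e-02]]
TCP [ 0.4982 -0.0312  0.2168] closing line deg -11.55 tool d [-0.1237  0.      0.0908]
 rotvec(tool) [-0.0018  0.0003 -0.0009] d after turn [-0.1238 -0.0003  0.0908]
```

Scaled: -0.03 m is -0.6, -0.025 m is -0.5.

{"api": "drive_effector", "payload": {
  "segments": [
    [0, 0, 0, -0.4, 0.02, 0, 0.06],
    [0, 0, 0, -0.6, 0, 0, 0.06],
    [0, 0, 0, -0.6, 0, 0, 0.06],
    [0, 0, 0, -0.5, 0, 0, 0.06],
    [0, 0, 0, -0.38, 0, 0, 0.06],
    [0, 0, 0, 0, 0, 0.4, 0.06],
    [0, 0, 0, 0, 0, 0.2, 0.06],
    [0, 0, 0, 0, 0, 0, 0.06],
    [0, 0, 0, 0, 0, 0, 0.06]
  ],
  "squeeze": 100
}}

```text
time_s: 13.85
tool_pos: [0.4748, -0.1525, 0.1868]
tool_rot: [-0.001, 0.775, 0.633, -0.001]
contact_force: [-0.3, 1.0, 0.3]
grip_width: 0.06
grasp_force: 0.0
```

```bash
python3 - <<'E'
from h import *
tool_delta([.4733,-.1524,.126],np.radians(-11.5))
c=eyes.calibration("wrist");im=eyes.read_camera("wrist")[:,:,::-1]
cv2.imwrite("pics/w7.png",cv2.resize(im[100:384,100:420],(676,600),interpolation=cv2.INTER_CUBIC))
print(proj(c,(.4759+.05*.199,-.1397+.05*.98,.137)))
E
```

```text
TCP [ 0.4748 -0.1525  0.1868] closing line deg -11.52 tool d [-0.0002 -0.0014  0.0608]
 rotvec(tool) [-0.0022 -0.0001 -0.0004] d after turn [-0.0002 -0.0015  0.0608]
[251.91603796 122.59889234]
```

View pics/w7.png

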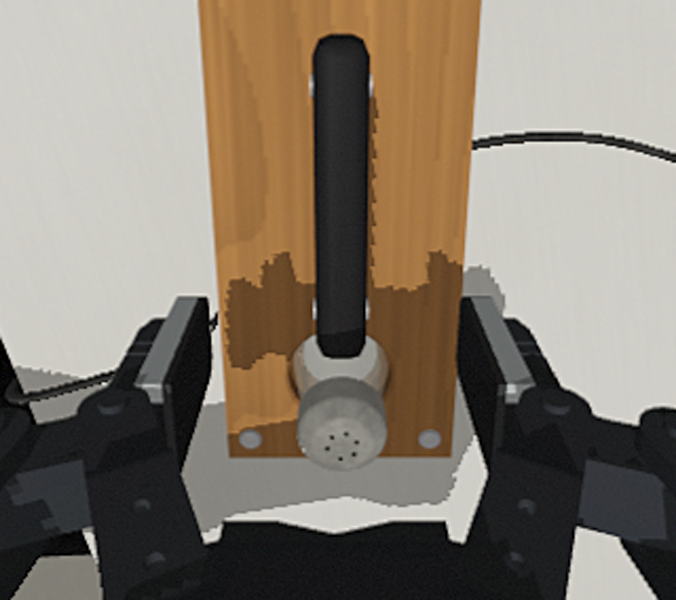

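The bar spans columns 313–370 and the pads' inner faces are at 210 and 459. The bar is parallel to the pads and about 2 mm to the right. I'll shift by that, then descend and close.

{"api": "drive_effector", "payload": {
  "segments": [
    [0, 0, 0, 0, 0.04, 0.2, 0.06],
    [0, 0, 0, 0, 0, 0.4, 0.06],
    [0, 0, 0, 0, 0, 0.3, 0.06],
    [0, 0, 0, 0, 0, 0.2, 0.06],
    [0, 0, 0, 0, 0, 0.12, 0.06],
    [0, 0, 0, 0, 0, 0, 0.06]
  ]
}}

```text
time_s: 14.5
tool_pos: [0.477, -0.1534, 0.1259]
tool_rot: [-0.0, 0.775, 0.632, -0.0]
contact_force: [-0.4, 0.7, 0.1]
grip_width: 0.0602
grasp_force: 0.0
```

{"api": "drive_effector", "payload": {
  "segments": [
    [0, 0, 0, 0, 0, 0, 0.04],
    [0, 0, 0, 0, 0, 0, 0.03],
    [0, 0, 0, 0, 0, 0, 0.022],
    [0, 0, 0, 0, 0, 0, 0.018],
    [0, 0, 0, 0, 0, 0, 0.014],
    [0, 0, 0, 0, 0, 0, 0.01],
    [0, 0, 0, 0, 0, 0, 0.0],
    [0, 0, 0, 0, 0, 0, 0],
    [0, 0, 0, 0, 0, 0, 0]
  ],
  "squeeze": 100
}}

```text
time_s: 15.4
tool_pos: [0.4766, -0.1534, 0.1269]
tool_rot: [-0.0, 0.775, 0.632, -0.0]
contact_force: [-2.6, 1.2, 5.6]
grip_width: 0.0145
grasp_force: 97.4
```

Scaled: -0.005 m is -0.1, -0.003 m is -0.06.

{"api": "drive_effector", "payload": {
  "segments": [
    [0, 0, 0, 0, 0, -0.04, 0],
    [0, 0, 0, 0, 0, -0.06, 0],
    [0, 0, 0, 0, 0, -0.1, 0],
    [0, 0, 0, 0, 0, -0.1, 0],
    [0, 0, 0, 0, 0, -0.1, 0],
    [0, 0, 0, 0, 0, 0, 0],
    [0, 0, 0, 0, 0, 0, 0]
  ]
}}

```text
time_s: 16.1
tool_pos: [0.4773, -0.1535, 0.1467]
tool_rot: [0.0, 0.775, 0.632, 0.0]
contact_force: [-0.0, -0.4, -5.6]
grip_width: 0.0139
grasp_force: 97.6
```

```bash
python3 - <<'E'
from h import *
print(readout.get_state()["torque"],readout.get_state()["contact_force"])
c=eyes.calibration("wrist");im=eyes.read_camera("wrist")[:,:,::-1];b=eyes.read_camera("scene")[:,:,::-1]
cv2.imwrite("pics/w8.png",np.hstack([cv2.resize(im,(400,300)),cv2.resize(b[155:305,160:360],(400,300),interpolation=cv2.INTER_CUBIC)]))
E
```

```text
[-0.0729549  -0.00651237  0.01426904] [-0.01338822 -0.43757146 -5.5677521 ]
```

View pics/w8.png

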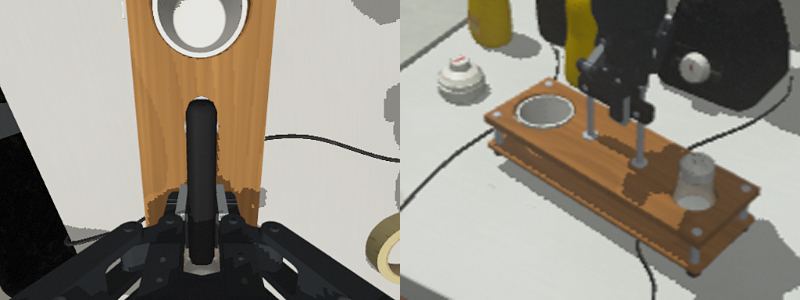

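The caddy is free: the load is 5.6 N with almost no moment, and cup and shaker are in place. I'll raise the remaining 8 cm.

Scaled: -0.015 m is -0.3, -0.012 m is -0.24.

{"api": "drive_effector", "payload": {
  "segments": [
    [0, 0, 0, 0, 0, -0.08, 0],
    [0, 0, 0, 0, 0, -0.16, 0],
    [0, 0, 0, 0, 0, -0.24, 0],
    [0, 0, 0, 0, 0, -0.3, 0],
    [0, 0, 0, 0, 0, -0.3, 0],
    [0, 0, 0, 0, 0, -0.24, 0],
    [0, 0, 0, 0, 0, -0.16, 0],
    [0, 0, 0, 0, 0, -0.1, 0],
    [0, 0, 0, 0, 0, -0.04, 0],
    [0, 0, 0, 0, 0, 0, 0],
    [0, 0, 0, 0, 0, 0, 0],
    [0, 0, 0, 0, 0, 0, 0]
  ]
}}

```text
time_s: 17.4
tool_pos: [0.4768, -0.1534, 0.227]
tool_rot: [-0.0, 0.775, 0.632, -0.0]
contact_force: [0.7, 0.4, -7.1]
grip_width: 0.0143
grasp_force: 97.8
```

```bash
python3 - <<'E'
from h import *
s=readout.get_state();print(s["torque"],np.abs(s["joint_velocities"]).max())
b=eyes.read_camera("scene")[:,:,::-1];t=eyes.read_camera("top")[:,:,::-1]
S=cv2.resize(b[140:290,160:360],(480,360),interpolation=cv2.INTER_CUBIC)
T=cv2.resize(t[165:285,185:385],(600,360)[:2],interpolation=cv2.INTER_CUBIC)
cv2.imwrite("pics/scene9.png",b);cv2.imwrite("pics/top9.png",t)
cv2.imwrite("pics/v9.png",cv2.resize(b[130:290,165:345],(675,600),interpolation=cv2.INTER_CUBIC))
E
```

```text
[-0.08355579 -0.01057211  0.02879617] 0.003449998850764203
```

View pics/v9.png

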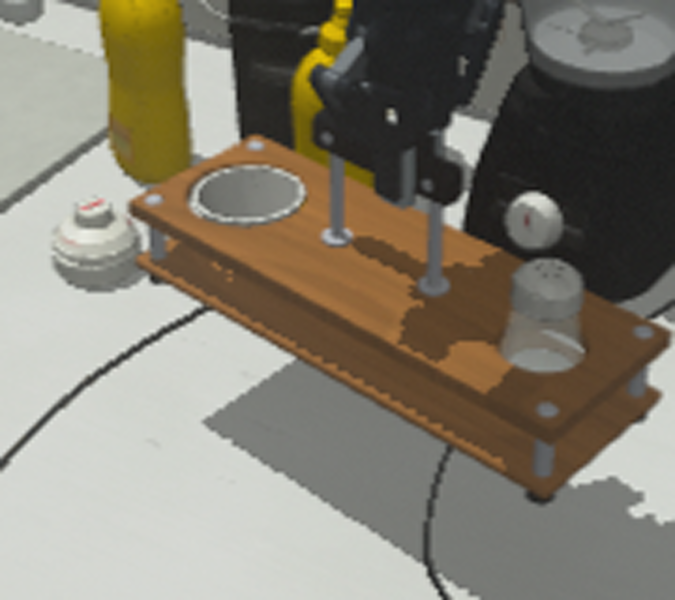

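The caddy hangs with the cup flush and the shaker in its well; bolts at crop (255,146), (153,200), (643,332), (547,410). I'll check level by projecting the original bolts raised by 10 cm.

```bash
python3 - <<'E'
from h import *
from scipy.optimize import least_squares
S=eyes.calibration("scene")
P=np.array([[.5461,-.0068,.06],[.4631,.0104,.06],[.4891,-.2896,.06],[.4053,-.2729,.06]])
o=np.array([(255,146),(153,200),(643,332),(547,410)])/3.75+[165,130]
m=P.mean(0)
f=lambda q:np.concatenate([(np.array([proj(S,m+q[:3]+R.from_rotvec(q[3:]).apply(p-m)) for p in P])-o).ravel()])
r=least_squares(f,[0,0,.1,0,0,0]);print(r.x[:3].round(4),np.degrees(r.x[3:]).round(2),np.abs(r.fun).max())
E
```

```text
[-0.0003 -0.0005  0.0992] [-0.24  0.15 -0.1 ] 0.04527773620009157
```

The fit gives a 99 mm lift and a tilt under 0.3°, so I'm handing it in.

```bash
python3 -c "
from bench import ctrl, eyes, readout
print(ctrl.sign_off())"
```

```text
the job is handed in; nothing more can be done
None
```

The cup is pressed into its recess (38 N), its rim looking flush with the deck in the last picture, and the caddy is held still by its handle about 99 mm up, within 0.3° of level, cup and shaker in place; handed in at about 17.5 s.

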